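# Tighten the loose cap of the boxed sample jar

## Robot

A 6-joint arm with a two-finger parallel gripper is mounted at the origin on a cart in front of the work surface, level with it; the furniture and walls round the work are solid. World frame = base frame: x ahead of the robot, y to its left, z up, the work surface at z = 0. Lengths are in m, angles in rad, forces in N, time in s.
With the tool pointing down it reaches from about 0.3 to 0.775 m from the base axis. Payload 14.6 kg.
Tool frame: the origin (TCP) lies at the very end of the fingers, on their centre line; the grasp point (between the pads) lies 19 mm behind it (ctrl.grasp_offset is the distance from the TCP to the grasp point, in m); z points along the fingers, y is the line along which they close (so a half turn about z gives the same grasp; the last joint's range is limited). The gripper opens to 94 mm and grips with 3 to 60 N. Pads are 16 mm wide; open, the fingers measure 119 mm over their backs; the gripper's body (75 mm by 177 mm) begins 78 mm behind the grasp point.
Start: joints at [1.15, 0.3, 1.521, -0, 1.321, -0.067], TCP at [0.191, 0.516, 0.205] pointing down, gripper open.
Joint ranges: [-3.03, 3.03], [-0.79, 2.21], [0.23, 2.52], [-1.04, 4.18], [0, 3.07], [-2.55, 2.55]. Speed limits (rad/s): [2.22, 2.22, 2.57, 3.14, 3.14, 3.14].

## Interface

Orientations are given as [roll, pitch, yaw] about the fixed x, y, z axes, in that order (R = Rz(yaw) Ry(pitch) Rx(roll)).
In Python, from station import ctrl gives the robot as it stands.
- The arm moves only by the tool step_arm, never from a script. Its argument "plan" is a list that holds one entry, the list of rows, each a list of 6 numbers: the shift along the tool's x, y, z in units of 30 mm (1.0 is 30 mm), then the turn, a rotation vector about the tool's x, y, z in units of 6 degrees (1.0 is 6 degrees). In form: [[[dx, dy, dz, wx, wy, wz], ...]]. A call has 1 to 8 rows; each row is the pose to reach, as a shift and turn from the pose commanded when the call began, along the tool's axes at that moment; what a row does not reach only later rows make up. A row lasts 1/12 s, in which the tool goes at most 41.7 mm and 7.16 degrees, less where a joint would pass 70% of its speed; a pose out of reach is approached as far as the arm can. A call with a gripper value outside its range is refused whole. "grip" is the opening, from 0 (shut) to 1 (fully open), set as the call begins (left out, the last holds). The fingers move at their own pace and stop on an object; "squeeze" is the grip in N (left out, the last holds). Time passes only in rows, so rows that repeat a pose let the fingers close. It gives the time, the measured TCP pose, the force, the opening and the grip force at its end, in the units of the state.
- ctrl.get_obs(): the state, without advancing time (a new reading comes with each control period).
- ctrl.camera(name): name is "side" or "top" or "wrist"; returns the picture (384x512x3 uint8, red, green, blue); there is no depth.
- ctrl.camera_model(name): a dict with "intrinsics" (3x3 intrinsics, pixels), "R" (3x3) and "t" (3): a world point X has camera coordinates R X + t; the wrist camera has in their place "tool_from_camera" (4x4, takes a point from camera to tool coordinates, whose origin is the TCP and whose axes are the flange's). Camera axes: x right, y down, z forward; pixel columns grow to the right and rows downward; lengths in m; the calibration is good to about 2 mm. A picture is of the moment at which its call begins: read the wrist's pose just before it. camera_model takes no time and is no camera call.
- ctrl.hand_in(): hands the job in; it is judged then, once.
Trained networks look in the newest picture that a camera, given by its name, has taken for a name from the list of things; names that differ only in an ending like _2 or _b are one class to them, and where a whole thing is asked for, a point or a joint stands for the part that bears it (a point fixed in the world has none). Each returns a list of dicts, best first, with "confidence" (0 to 1); they miss things now and then, are a little off and sometimes report something else, mostly with a low value. They report only what shows in the picture. A call takes as long as a camera call.
- ctrl.masks_of(query, camera): "pixels" (384x512 bool, what is visible of it) and "at" ([column, row] in pixels, amid what is visible of it).
- ctrl.place_of(query, camera): "at" ([column, row] in pixels: a listed point, or the origin of a listed thing).
The state is a dict: "time_s": time; "qpos": joint angles; "joint_vel": joint speeds; "tau": joint torques, N m; "ee_pos": TCP position; "eef_rot": TCP orientation; "force": force on the tool from outside, world axes, zero at the start; "moment": the same for the moment, N m; "grip_width": finger opening in m; "grip_force": force on a finger pad.
Only numpy, scipy, OpenCV 4.12 (cv2) and the standard library are available. Lean on these libraries where they do the work, as an engineer would, in place of code of your own. Each camera call takes 0.05 s, during which the arm holds its last target. There are 200 camera calls.

## Task

The small cardboard carton on the stall holds a leaning sample jar that was put away with its red screw cap loose. Fold the carton's flap up and back by its tongue so that it stays open, then screw the cap clockwise until it is fully tight, and let go. Leave the minerals and other things round the carton where they are.

Things in the scene. Friction and masses are not known exactly. Their poses are not given: they have to be found in the camera images.
- carton: brown cardboard carton, 130 mm deep (x) by 150 mm wide (y), heavy, does not slide; origin at the centre of its underside, x towards its high back, z up, front faces -x. Walls 4 mm. Front wall 66 mm high, back wall 141 mm; the rim slopes straight between, at 30 degrees. A sample jar stands fixed in a dark foam wedge inside it.
- rim_mid (a point): point where the jar's axis crosses the sloping rim plane, carton frame [0, 0, 103.5] mm; its z is the jar's axis, outwards, which leans 30 degrees to the carton's front: [-0.5, 0, 0.866] in the carton frame; x points up the slope. The inner faces of the walls stand 71 mm from the axis up and down the slope and to each side; the foam's face lies 52 mm below the rim plane.
- flap_tongue (a point): grip point of the flap's tongue, a tab 30 mm wide (carton's y), 8 mm thick, sticking out 38 mm past the flap's free edge in its plane; the point is in mid-thickness, 176 mm from the hinge line (4 mm off it, to the outer face) and 14 mm from the tongue's end. Pinched by its side edges (fingers closing along carton y) it pivots between the pads as the flap swings.
- flap_hinge (a point): middle of the flap's hinge line, on the carton's high back edge; carton frame [65, 0, 142] mm; the line runs along the carton's y
- flap (a joint): flap angle, rad: 0 shut on the sloping rim (flap runs from the hinge down to the front, 30 degrees below level), grows as the free edge swings up and back; 1.57 is square to the rim plane, stop at 2.3. Flap panel 152 x 150 x 4 mm. A stiff crease (about 0.15 N m) holds it wherever it is left.
- cap_top (a point): centre of the outer face of the red ribbed screw cap, 49 mm diameter, 24 mm high; z points out along the jar's axis. When tight it lies 7 mm below the rim plane; the thread raises it 0.95 mm per rad of unscrewing. The point turns with the cap. When tight, its white stripe lines up with the one on the foam.
- cap (a joint): how far the captive cap is unscrewed, rad: 0 is fully tight against a hard stop; grows anticlockwise seen from outside (looking at the cap's top), upper stop 4.4. Stiff: about 0.35 N m to turn at any angle, so a light grip slips; it stays where it is left.
- garnet: loose dark red garnet crystal, 40 x 41 x 37 mm, beside the carton; origin at the centre of its underside
- packing_tape: loose roll of brown packing tape lying flat, 98 mm diameter, 24 mm high, beside the carton; origin at the centre of its underside
- loupe: loose folding loupe, 29 x 56 x 14 mm, beside the carton; origin at the centre of its underside
- fluorite_cubes: loose green fluorite cubes, 33 x 49 x 35 mm, beside the carton; origin at the centre of its underside
- calculator: loose black calculator, 120 x 72 x 16 mm, to the right; origin at the centre of its underside

How it is judged:
On the way, in this order (a step that is already met when the one before it is completed fails the run):
1. the flap is swung open by at least 1.2 rad (value of joint flap above 1.2 rad), for 0.2 s.
2. the cap is screwed tight (within 0.08 rad of its stop) (value of joint cap below 0.08 rad), for 0.2 s.
At the end, for the whole second after the job is handed in: The flap stands open at 1.2 rad or more and the cap is within 0.08 rad of its tight stop (value of joint flap above 1.2 rad and value of joint cap below 0.08 rad); the robot touches nothing.
It fails at once if a loose thing beside the carton is moved by more than 30 mm (distance of any of garnet, packing_tape, loupe, fluorite_cubes, calculator from where it was at the start of the episode above 0.03 m).
It also fails if it takes over 54 s, if anything falls off the work surface, if the arm or the gripper's body presses on something with over 40 N, if the wrist force passes 120 N, or if a joint passes its speed limit or range.

## Working session

There is one attempt and no reset: what is moved stays moved. The work goes in short steps, Python scripts to look and compute and a tool call to move; the robot and the scene stay as the last step left them, time stands still between calls to the robot, and variables do not carry over. Pictures are saved under pics/ and viewed, at most 10 in all, crops included, and the job is handed in when it is done.

Besides the shell and the picture viewer there is one more tool, called after "Emit:" as name([rows], argument=value, ...), one row to a line, values as JSON. step_arm: Moves the arm, as the interface text tells. Its arguments: {"type":"object","properties":{"plan":{"type":"array","items":{"type":"array","items":{"type":"array","items":{"type":"number"}}}},"grip":{"type":"number"},"squeeze":{"type":"number"}},"required":["plan"]}

```bash
ls; mkdir -p pics; cat > look.py <<'E'
import numpy as np, cv2
from station import ctrl
def P(n):
    m=ctrl.camera_model(n); return m
E
python3 - <<'E'
from station import ctrl
import cv2,numpy as np
o=ctrl.get_obs();print(o['time_s'],o['ee_pos'],o['eef_rot'],o['grip_width'])
ims=[]
for n in("side","top"):
    im=ctrl.camera(n);ims.append(im)
    m=ctrl.camera_model(n);print(n,m['intrinsics'].tolist() if hasattr(m['intrinsics'],'tolist') else m['intrinsics'],np.round(m['R'],4).tolist(),np.round(m['t'],4).tolist())
    for q in("carton","rim_mid","flap_tongue","flap_hinge","cap_top","garnet","packing_tape","loupe","fluorite_cubes","calculator"):
        print(n,q,[(np.round(d['at'],1).tolist(),round(d['confidence'],2)) for d in ctrl.place_of(q,n)[:2]])
    cv2.imwrite(f"pics/{n}0.png",im[:,:,::-1])
print(ctrl.camera_model("wrist"))
E
```

```text
pics
0.0 [0.19042796 0.51569161 0.20486885] [-3.14040011e+00 -9.49538996e-05  2.78781123e+00] 0.09380888762597946
side [[399.3781336047833, 0.0, 253.34657783891626], [0.0, 399.3781336047833, 191.11414968703548], [0.0, 0.0, 1.0]] [[0.9946, 0.1042, -0.0033], [0.0768, -0.7537, -0.6527], [-0.0705, 0.6489, -0.7576]] [-0.5285, -0.0215, 1.1461]
side carton [([252.3, 210.4], 0.8)]
side rim_mid []
side flap_tongue [([218.6, 178.4], 0.82), ([180.7, 322.4], 0.27)]
side flap_hinge [([282.4, 179.4], 0.7)]
side cap_top [([282.7, 178.6], 0.32)]
side garnet []
side packing_tape [([218.7, 254.5], 0.81)]
side loupe [([295.0, 177.8], 0.7)]
side fluorite_cubes []
side calculator [([181.5, 322.7], 0.65)]
top [[350.9634118694093, 0.0, 261.18245063911337], [0.0, 350.9634118694093, 194.56489335524398], [0.0, 0.0, 1.0]] [[0.0032, -0.9999, -0.0149], [-0.9807, -0.0002, -0.1955], [0.1955, 0.0152, -0.9806]] [-0.0373, 0.5785, 1.0058]
top carton [([260.4, 213.4], 0.75), ([255.3, 239.2], 0.45)]
top rim_mid []
top flap_tongue [([255.9, 238.1], 0.98)]
top flap_hinge [([268.4, 180.5], 0.92)]
top cap_top []
top garnet [([214.9, 213.6], 0.5)]
top packing_tape [([309.1, 233.9], 0.94)]
top loupe [([225.1, 177.2], 0.62)]
top fluorite_cubes [([306.7, 200.6], 0.42)]
top calculator [([371.1, 254.3], 0.91)]
{'intrinsics': array([[297.03894544,   0.        , 254.74376413],
       [  0.        , 297.03894544, 192.264861  ],
       [  0.        ,   0.        ,   1.        ]]), 'tool_from_camera': array([[-1.80389407e-04, -9.62547574e-01, -2.71112774e-01,
         7.92878929e-02],
       [ 9.99999615e-01, -4.06433037e-04,  7.77616612e-04,
        -6.49010312e-04],
       [-8.58682172e-04, -2.71112529e-01,  9.62547276e-01,
        -1.80707227e-01],
       [ 0.00000000e+00,  0.00000000e+00,  0.00000000e+00,
         1.00000000e+00]])}
```

View pics/side0.png

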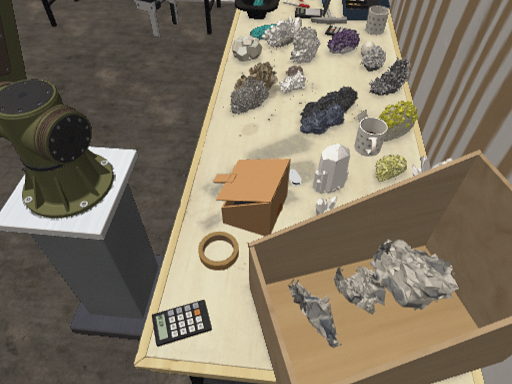

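View pics/top0.png

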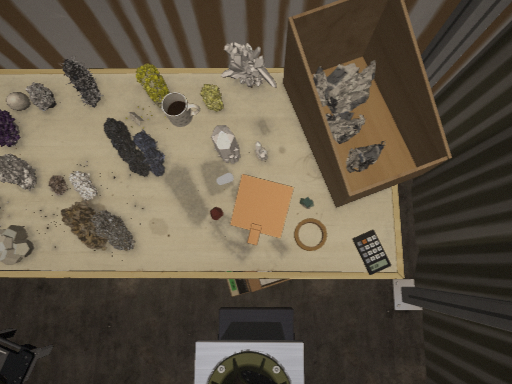

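```bash
cat > geo.py <<'E'
import numpy as np
from scipy.optimize import least_squares
from scipy.spatial.transform import Rotation as Ro
from station import ctrl
def proj(n,X):
    m=ctrl.camera_model(n); c=np.asarray(m['R'])@X+np.asarray(m['t']); p=np.asarray(m['intrinsics'])@c; return p[:2]/p[2]
# carton fit: x,y,yaw ; z=0
a30=np.radians(30)
# tongue point at flap=0: along slope down from hinge 176mm, 4 mm out
TONG=np.array([.065-.176*np.cos(a30)-.004*.5,0,.142-.176*.5+.004*np.cos(a30)])
PTS={'carton':np.zeros(3),'flap_hinge':np.array([.065,0,.142]),'flap_tongue':TONG}
def fit(meas,p0=(.5,0,0)):
    def r(p):
        R=Ro.from_euler('z',p[2]).as_matrix()
        return np.concatenate([w*(proj(n,R@PTS[q]+[p[0],p[1],0])-uv) for n,q,uv,w in meas])
    return least_squares(r,p0,loss='soft_l1')
E
python3 - <<'E'
from geo import *
s=fit([('side','carton',(252.3,210.4),.5),('side','flap_tongue',(218.6,178.4),1),('side','flap_hinge',(282.4,179.4),1),
('top','carton',(260.4,213.4),.5),('top','flap_tongue',(255.9,238.1),1),('top','flap_hinge',(268.4,180.5),1)])
print(s.x,np.round(s.fun,1))
R=Ro.from_euler('z',s.x[2]).as_matrix()
for q in PTS: print(q,R@PTS[q]+[s.x[0],s.x[1],0])
def tri(d,z):
    n,uv=d;m=ctrl.camera_model(n);ray=np.linalg.solve(m['intrinsics'],[*uv,1]);Rm=np.asarray(m['R']);c=-Rm.T@m['t'];v=Rm.T@ray;return c+v*(z-c[2])/v[2]
for q,uv in dict(garnet=(214.9,213.6),tape=(309.1,233.9),loupe=(225.1,177.2),fluor=(306.7,200.6),calc=(371.1,254.3)).items(): print(q,tri(('top',uv),0))
E
```

```text
[ 0.53526315 -0.03989007 -0.22372316] [ 0.5 -0.5  2.6  9.1 -3.8  0.4  1.1 -1.  -0.4 -0.3 -1.2  1.1]
carton [ 0.53526315 -0.03989007  0.        ]
flap_hinge [ 0.59864323 -0.05431107  0.142     ]
flap_tongue [ 0.4480712  -0.02005111  0.0574641 ]
garnet [0.5283938  0.11082886 0.        ]
tape [ 0.46486685 -0.18524704  0.        ]
loupe [0.64702394 0.08125376 0.        ]
fluor [ 0.5703381  -0.18011801  0.        ]
calc [ 0.40267445 -0.37400473  0.        ]
```

The side view shows the carton with its flap slightly raised and the tongue near (220,178). In the top view the tongue is at (256,236). The tongue residual also suggests the flap is ajar, so I'll fit that angle too.

```bash
cat >> geo.py <<'E'
def tong(phi,d=.176,o=.004):
    a=-a30+phi  # elevation of panel direction going toward -x
    u=np.array([-np.cos(a),0,np.sin(a)]); n=np.array([np.sin(a),0,np.cos(a)])
    return np.array([.065,0,.142])+d*u+o*n
def T(p,X): return Ro.from_euler('z',p[2]).as_matrix()@X+[p[0],p[1],0]
def fit2(meas,p0=(.535,-.04,-.22,.1)):
    def f(p,q): return T(p,tong(p[3]) if q=='flap_tongue' else PTS[q])
    return least_squares(lambda p:np.concatenate([w*(proj(n,f(p,q))-uv) for n,q,uv,w in meas]),p0,loss='soft_l1')
E
python3 - <<'E'
from geo import *
import cv2
M=[]
for i in range(4):
  for n in('side','top'):
    im=ctrl.camera(n)
    for q,w in(('carton',.4),('flap_tongue',1),('flap_hinge',1)):
        r=ctrl.place_of(q,n)
        if r and r[0]['confidence']>.6: M.append((n,q,np.array(r[0]['at']),w))
s=fit2(M);print(s.x,np.round(s.fun,1).tolist())
for q,X in dict(h=PTS['flap_hinge'],t=tong(s.x[3])).items(): print(q,T(s.x,X),proj('side',T(s.x,X)),proj('top',T(s.x,X)))
a=ctrl.camera('side')[130:260,170:330];b=ctrl.camera('top')[150:270,190:350]
a=cv2.resize(a,None,fx=4.5,fy=4.5,interpolation=2)[:560];b=cv2.resize(b,None,fx=4.5,fy=4.5,interpolation=2)
cv2.imwrite('pics/a.png',a[:,:,::-1]);cv2.imwrite('pics/b.png',b[:,:,::-1])
E
```

```text
[ 0.53829121 -0.03707559 -0.25442205  0.15547278] [0.9, -0.2, -0.3, 1.9, -0.1, -1.0, -1.3, 0.5, -1.4, -1.2, 1.5, -0.0, 1.2, 1.8, -2.6, 0.2, 0.7, -0.3, -0.6, 2.6, -0.4, -0.3, 0.9, -0.3, -1.2, -2.1, -0.7, -3.1, 0.4, -0.1, 1.4, 0.7, 0.8, -0.6, 0.2, -0.3, 1.3, -0.1, 0.5, -0.2, 51.2, -29.8]
h [ 0.60119879 -0.05343519  0.142     ] [279.68370275 179.57512717] [266.84840788 180.68519081]
t [ 0.44088311 -0.01174387  0.08239531] [218.37824776 178.65174902] [252.35488114 239.68404282]
```

View pics/a.png

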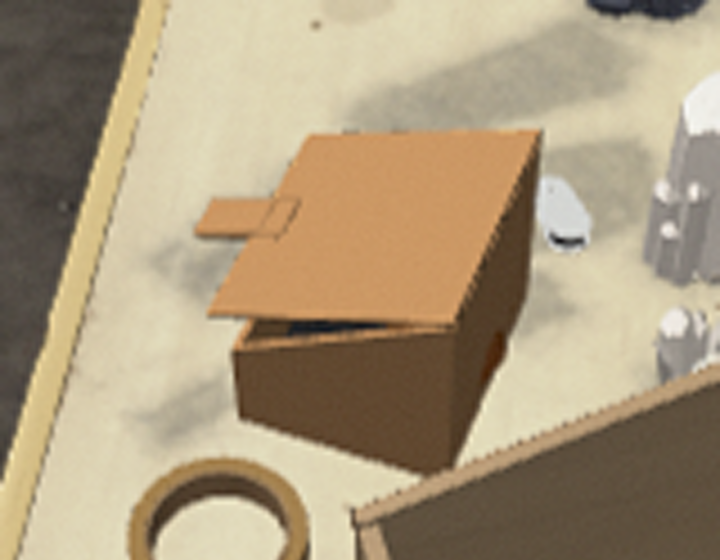

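View pics/b.png

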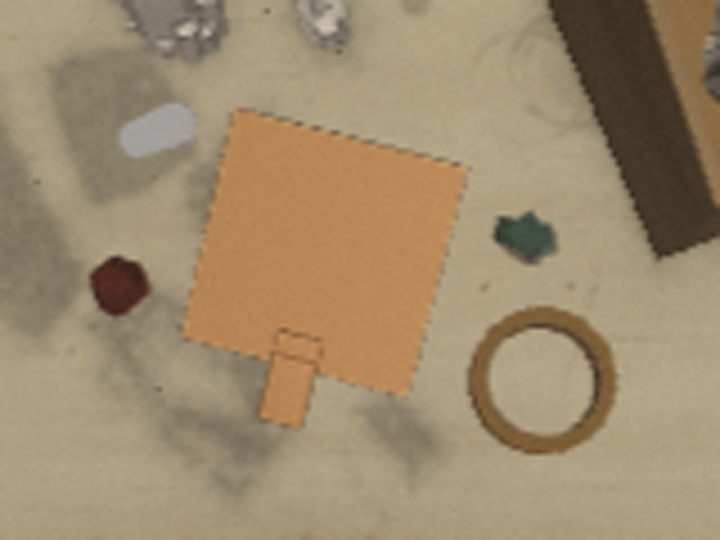

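```bash
cat >> geo.py <<'E'
def go(target,R=None,p=None):
    """print shift and turn in step_arm units from measured pose to TCP target"""
    o=ctrl.get_obs();R0=Ro.from_euler('xyz',o['eef_rot']).as_matrix()
    d=R0.T@(np.asarray(target)-o['ee_pos'])/.03
    w=np.zeros(3) if R is None else Ro.from_matrix(R0.T@R).as_rotvec()/np.radians(6)
    print(np.round(d,2).tolist(),np.round(w,2).tolist())
def Rtool(p,spin=0):
    Rc=Ro.from_euler('z',p[2]).as_matrix()
    R=Rc@np.array([[-np.cos(a30),0,.5],[0,1,0],[-.5,0,-np.cos(a30)]])
    return R@Ro.from_euler('z',spin).as_matrix()
E
python3 - <<'E'
from geo import *
C=[('side',0,1,(290.7,158.9)),('side',0,-1,(271.6,202.2)),('side',.152,1,(238.9,159.8)),('side',.152,-1,(216.7,200.2)),
('top',0,1,(242.4,174)),('top',0,-1,(294,187.8)),('top',.152,1,(230.9,225.1)),('top',.152,-1,(280.9,238)),('top',.19,0,(252.3,244.2))]
def r(p):
    f=[]
    for n,d,s,uv in C:
        X=tong(p[3],d,.004);X[1]=.075*s; f.append(proj(n,T(p,X))-uv)
    f.append((proj('side',T(p,tong(p[3])))-(218.4,178.6))*.7);f.append((proj('top',T(p,tong(p[3])))-(253.8,239))*.7)
    return np.concatenate(f)
s=least_squares(r,(.538,-.037,-.25,.155),loss='soft_l1');p=s.x
print(p.tolist(),np.round(s.fun,1).tolist())
np.save('p.npy',p)
t=T(p,tong(p[3]));R=Rtool(p);print(t)
go(t+R[:,2]*.019-R[:,2]*.12,R)
E
```

```text
[0.541722612521111, -0.04073738764398463, -0.25150286702584296, 0.17296080763652086] [-1.0, -0.1, -1.1, 0.1, -1.3, -0.0, -1.8, -0.0, -0.3, -0.8, 0.1, -1.7, -0.6, -0.7, 0.1, -0.5, 0.2, -0.9, 0.4, 0.3, -0.1, -0.1]
[ 0.44325599 -0.01543704  0.08530114]
[-12.36, -13.87, 1.09] [-0.26, -5.0, -0.95]
```

Emit:
step_arm([
  [[-2,-2,-0.5,0,0,0],[-4,-4.5,-0.5,0,-1,-0.2],[-6,-7,0,0,-2,-0.4],[-8,-9,0,-0.1,-3,-0.6],[-10,-11,0,-0.1,-4,-0.8],[-12,-13,0.5,-0.2,-5,-0.9],[-12.36,-13.87,1.09,-0.26,-5,-0.95],[-12.36,-13.87,1.09,-0.26,-5,-0.95]],
], grip=1)

```text
time_s: 3.47
ee_pos: [0.3124, 0.2064, 0.1982]
eef_rot: [3.141, 0.525, 2.893]
force: [1.4, 0.8, -0.1]
grip_width: 0.0937
grip_force: 0.0
```

Emit:
step_arm([
  [[0,0,0,0,0,0],[0,0,0,0,0,0]],
])

```text
time_s: 3.63
ee_pos: [0.3136, 0.2059, 0.199]
eef_rot: [3.139, 0.525, 2.884]
force: [1.1, -0.3, -0.3]
grip_width: 0.0939
grip_force: 0.0
```

```bash
python3 - <<'E'
from geo import *
import cv2
p=np.load('p.npy');t=T(p,tong(p[3]));R=Rtool(p)
o=ctrl.get_obs();print(o['time_s'],o['ee_pos'],o['qpos'],o['force'])
go(t+R[:,2]*(.019-.12),R)
im=ctrl.camera('wrist');cv2.imwrite('pics/w1.png',im[:,:,::-1])
m=ctrl.camera_model('wrist');H=np.asarray(m['tool_from_camera']);R0=Ro.from_euler('xyz',o['eef_rot']).as_matrix()
def pw(X):
    c=np.linalg.inv(H)@np.r_[R0.T@(X-o['ee_pos']),1];u=m['intrinsics']@c[:3];return (u[:2]/u[2]).round(1)
for q,X in(('flap_tongue',tong(p[3])),('flap_hinge',PTS['flap_hinge'])):
    print(q,pw(T(p,X)),[(d['at'],d['confidence']) for d in ctrl.place_of(q,'wrist')[:2]])
for s in(1,-1):
    X=tong(p[3],.152);X[1]=.075*s;print(pw(T(p,X)))
    X=tong(p[3],.19);X[1]=.015*s;print('tongue end',pw(T(p,X)))
E
```

```text
3.6333 [0.31363298 0.20594131 0.19901654] [ 0.79902189 -0.24677495  2.18595095 -0.54478478  0.99643837 -0.26127776] [ 1.12387749 -0.29236389 -0.27690622]
[-3.35, -6.05, 2.94] [-0.01, 0.01, -0.05]
flap_tongue [121.7 245.2] [([127.2, 245.4], 0.6)]
flap_hinge [144.3 332.7] [([121.8, 242.2], 0.47)]
[178.9 259.1]
tongue end [130.8 236.6]
[ 71.5 259.7]
tongue end [108.5 236.7]
```

View pics/w1.png

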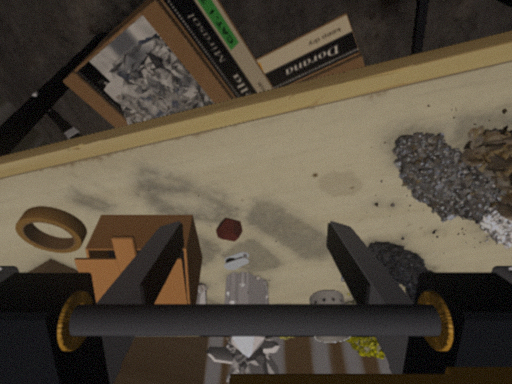

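The wrist view shows the carton at lower left with its tongue near (123,248), within about 3 px of my prediction. I'll continue to the pre-grasp pose.

Emit:
step_arm([
  [[-0.6,-1.3,0.5,0,0,0],[-1.2,-2.5,1,0,0,0],[-2,-3.7,1.6,0,0,0],[-2.6,-5,2.2,0,0,0],[-3.35,-6.05,2.94,0,0,-0.05],[-3.35,-6.05,2.94,0,0,-0.05],[-3.35,-6.05,2.94,0,0,-0.05],[-3.35,-6.05,2.94,0,0,-0.05]],
])

```text
time_s: 4.45
ee_pos: [0.3955, -0.0021, 0.172]
eef_rot: [-3.139, 0.523, 2.894]
force: [0.3, 0.9, -0.2]
grip_width: 0.0939
grip_force: 0.0
```

```bash
cat >> geo.py <<'E'
def pw(X,o):
    m=ctrl.camera_model('wrist');H=np.asarray(m['tool_from_camera']);R0=Ro.from_euler('xyz',o['eef_rot']).as_matrix()
    c=np.linalg.inv(H)@np.r_[R0.T@(X-o['ee_pos']),1];u=m['intrinsics']@c[:3];return (u[:2]/u[2]).round(1)
E
python3 - <<'E'
from geo import *
import cv2
p=np.load('p.npy');t=T(p,tong(p[3]));R=Rtool(p)
o=ctrl.get_obs();print(o['time_s'],o['ee_pos'],o['qpos'],o['force'])
go(t+R[:,2]*(.019-.12),R);go(t+R[:,2]*.019,R)
im=ctrl.camera('wrist')
for q,X in(('flap_tongue',tong(p[3])),('flap_hinge',PTS['flap_hinge'])):
    print(q,pw(T(p,X),o),[(d['at'],d['confidence']) for d in ctrl.place_of(q,'wrist')[:2]])
im=im.copy()
for s in(1,-1):
  for d,y in((.152,.075),(.19,.015),(0,.075)):
    X=tong(p[3],d);X[1]=y*s;u=pw(T(p,X),o);print(u);cv2.circle(im,tuple(int(v) for v in u),3,(0,0,255),1)
cv2.imwrite('pics/w2.png',im[:,:,::-1])
E
```

```text
4.45 [ 0.39551869 -0.00207262  0.17202001] [-0.01833458 -0.3072518   2.29601058 -0.19277334  0.65103951 -1.2169731 ] [ 0.30007784  0.91099558 -0.23600091]
[0.01, -0.04, -0.04] [-0.01, -0.01, 0.03]
[0.01, -0.03, 3.96] [-0.01, -0.01, 0.03]
flap_tongue [254.2 191.5] [([260.8, 188.0], 0.87)]
flap_hinge [254.  317.4] []
[328.1 213. ]
[269.9 178.4]
[314.6 320.2]
[180.3 212.7]
[238.6 178.3]
[193.3 319.9]
```

View pics/w2.png

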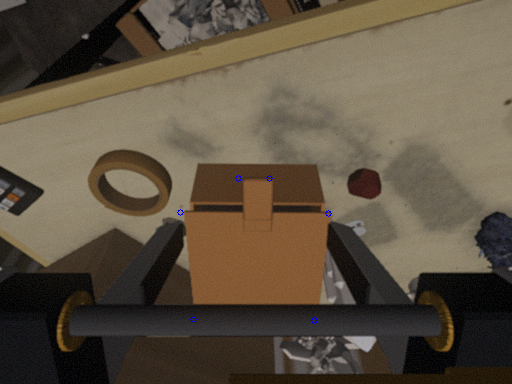

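The wrist view shows the tongue at columns 244–272, row 179, about 4 px right of my prediction. The flap also looks a little narrower, so it's slightly further away. I'll correct for both and descend.

Emit:
step_arm([
  [[0,0.08,1,0,0,0],[0,0.08,2,0,0,0],[0,0.08,3,0,0,0],[0,0.08,3.6,0,0,0],[0,0.08,4.08,0,0,0],[0,0.08,4.08,0,0,0],[0,0.08,4.08,0,0,0]],
])

```text
time_s: 5.18
ee_pos: [0.4544, -0.0123, 0.0662]
eef_rot: [-3.139, 0.522, 2.898]
force: [-0.0, -0.7, 0.3]
grip_width: 0.0938
grip_force: 0.0
```

Emit:
step_arm([
  [[0,0,0,0,0,0],[0,0,0,0,0,0],[0,0,0,0,0,0],[0,0,0,0,0,0],[0,0,0,0,0,0],[0,0,0,0,0,0],[0,0,0,0,0,0],[0,0,0,0,0,0]],
], grip=0, squeeze=20)

```text
time_s: 5.85
ee_pos: [0.4547, -0.0138, 0.0665]
eef_rot: [-3.139, 0.524, 2.895]
force: [-0.2, 0.1, -0.4]
grip_width: 0.0444
grip_force: 0.0
```

Emit:
step_arm([
  [[0,0,0,0,0,0],[0,0,0,0,0,0],[0,0,0,0,0,0],[0,0,0,0,0,0],[0,0,0,0,0,0]],
])

```text
time_s: 6.27
ee_pos: [0.4546, -0.0142, 0.0664]
eef_rot: [-3.139, 0.524, 2.895]
force: [-1.0, -5.8, 0.6]
grip_width: 0.0297
grip_force: 20.0
```

```bash
cat > arc.py <<'E'
from geo import *
# rows along the flap arc; start phi from the gripped grasp point, radius kept as measured
p=np.load('p.npy');o=ctrl.get_obs();R0=Ro.from_euler('xyz',o['eef_rot']).as_matrix()
g=o['ee_pos']-R0[:,2]*.019; h=T(p,PTS['flap_hinge'])
Rc=Ro.from_euler('z',p[2]).as_matrix(); v=Rc.T@(g-h); print('rel',v, 'r',np.hypot(v[0],v[2]),o['grip_width'],o['force'],o['grip_force'])
r=np.hypot(v[0],v[2]);e0=np.arctan2(v[2],-v[0]);off=np.arctan2(.004,.176)
print('phi now',e0-off+a30,'expected r',np.hypot(.176,.004))
for ph in np.arange(np.ceil((e0-off+a30)*8)/8,2.2,.125):
    e=ph-a30+off; X=Rc@np.array([-r*np.cos(e),v[1],r*np.sin(e)])+h
    print(round(ph,3),np.round(R0.T@(X-g)/.03,2).tolist())
E
python3 arc.py
```

```text
rel [-0.16552099  0.00402246 -0.05914668] r 0.17577123375225642 0.029687764114360447 [-1.00215007 -5.84720613  0.57867805] 19.978662729263306
phi now 0.1576798183412304 expected r 0.17604544867732308
0.25 [-0.12, -0.0, -0.53]
0.375 [-0.36, -0.0, -1.22]
0.5 [-0.69, -0.0, -1.87]
0.625 [-1.09, -0.01, -2.48]
0.75 [-1.57, -0.01, -3.04]
0.875 [-2.11, -0.01, -3.53]
1.0 [-2.71, -0.01, -3.95]
1.125 [-3.36, -0.02, -4.29]
1.25 [-4.04, -0.02, -4.55]
1.375 [-4.75, -0.02, -4.72]
1.5 [-5.48, -0.03, -4.8]
1.625 [-6.21, -0.03, -4.79]
1.75 [-6.94, -0.03, -4.69]
1.875 [-7.65, -0.04, -4.5]
2.0 [-8.32, -0.04, -4.22]
2.125 [-8.96, -0.04, -3.86]
```

Emit:
step_arm([
  [[-0.06,0,-0.27,0,0,0],[-0.12,0,-0.53,0,0,0],[-0.24,0,-0.88,0,0,0],[-0.36,0,-1.22,0,0,0],[-0.52,0,-1.55,0,0,0],[-0.69,0,-1.87,0,0,0],[-0.89,0,-2.18,0,0,0],[-1.09,0,-2.48,0,0,0]],
])

```text
time_s: 6.93
ee_pos: [0.4457, -0.0119, 0.1475]
eef_rot: [-3.138, 0.523, 2.895]
force: [3.2, -8.0, -3.3]
grip_width: 0.0298
grip_force: 20.0
```

```bash
python3 arc.py
```

```text
rel [-0.17467982  0.00408366  0.02193339] r 0.1760514504606145 0.02976000802238291 [ 3.16015613 -7.97827887 -3.32636808] 20.00314950942993
phi now 0.6257850697936793 expected r 0.17604544867732308
0.75 [-0.47, -0.0, -0.55]
0.875 [-1.02, -0.01, -1.04]
1.0 [-1.62, -0.01, -1.47]
1.125 [-2.27, -0.01, -1.81]
1.25 [-2.95, -0.01, -2.07]
1.375 [-3.67, -0.02, -2.24]
1.5 [-4.39, -0.02, -2.32]
1.625 [-5.13, -0.02, -2.31]
1.75 [-5.85, -0.03, -2.21]
1.875 [-6.56, -0.03, -2.02]
2.0 [-7.24, -0.03, -1.74]
2.125 [-7.88, -0.04, -1.38]
```

Emit:
step_arm([
  [[-0.23,0,-0.28,0,0,0],[-0.47,0,-0.55,0,0,0],[-1.02,0,-1.04,0,0,0],[-1.62,0,-1.47,0,0,0],[-2.27,0,-1.81,0,0,0],[-2.95,0,-2.07,0,0,0],[-3.67,0,-2.24,0,0,0],[-4.03,0,-2.29,0,0,0]],
])

```text
time_s: 7.6
ee_pos: [0.5151, -0.03, 0.2686]
eef_rot: [-3.136, 0.524, 2.896]
force: [-7.6, -10.9, 3.1]
grip_width: 0.0299
grip_force: 20.0
```

```bash
python3 arc.py
```

```text
rel [-0.1030246   0.00384667  0.14306517] r 0.17630005690052583 0.029899762484225226 [ -7.61810815 -10.86496454   3.11545515] 19.99910071492195
phi now 1.4475673173835153 expected r 0.17604544867732308
1.5 [-0.31, -0.0, -0.02]
1.625 [-1.04, -0.01, -0.01]
1.75 [-1.77, -0.01, 0.09]
1.875 [-2.48, -0.01, 0.28]
2.0 [-3.16, -0.01, 0.56]
2.125 [-3.79, -0.02, 0.92]
```

Emit:
step_arm([
  [[-0.31,0,-0.02,0,0,0],[-0.7,0,-0.02,0,0,0],[-1.04,0,-0.01,0,0,0],[-1.77,0,0.09,0,0,0],[-2.48,0,0.28,0,0,0],[-3.16,0,0.56,0,0,0],[-3.55,0,0.77,0,0,0],[-3.55,0,0.77,0,0,0]],
])

```text
time_s: 8.27
ee_pos: [0.6171, -0.0565, 0.3025]
eef_rot: [-3.136, 0.529, 2.895]
force: [-4.4, -14.7, 12.5]
grip_width: 0.0288
grip_force: 20.0
```

Emit:
step_arm([
  [[0,0,0,0,0,0],[0,0,0,0,0,0],[0,0,0,0,0,0],[0,0,0,0,0,0]],
], grip=0.6)

```text
time_s: 8.6
ee_pos: [0.6148, -0.0535, 0.3002]
eef_rot: [-3.139, 0.524, 2.896]
force: [0.3, -0.3, 0.8]
grip_width: 0.0522
grip_force: 0.0
```

```bash
python3 arc.py
```

```text
rel [-0.00049697  0.00580606  0.17469973] r 0.17470043909889132 0.05223082604442971 [ 0.27770136 -0.27750388  0.7992745 ] 0.0
phi now 2.068827012981334 expected r 0.17604544867732308
2.125 [-0.28, -0.0, 0.17]
```

```bash
python3 - <<'E'
from geo import *
p=np.load('p.npy');R=Rtool(p)
go(T(p,np.array([0,0,.1035]))-R[:,2]*.12,R)
E
```

```text
[5.42, -0.17, 0.45] [0.0, -0.0, 0.05]
```

Emit:
step_arm([
  [[0,0,-0.7,0,0,0],[0,0,-1.8,0,0,0],[1,0,-2.4,0,0,0],[2,0,-2.4,0,0,0],[3.2,-0.1,-1.6,0,0,0],[4.4,-0.1,-0.6,0,0,0],[5.42,-0.17,0.45,0,0,0.05],[5.42,-0.17,0.45,0,0,0.05]],
], grip=1)

```text
time_s: 9.27
ee_pos: [0.4801, -0.0254, 0.2019]
eef_rot: [-3.141, 0.517, 2.89]
force: [-0.4, -0.4, -1.1]
grip_width: 0.0941
grip_force: 0.0
```

Emit:
step_arm([
  [[0,0,0,0,0,0],[0,0,0,0,0,0]],
])

```text
time_s: 9.43
ee_pos: [0.4849, -0.0261, 0.2094]
eef_rot: [3.141, 0.526, 2.89]
force: [0.6, -0.9, 0.8]
grip_width: 0.0939
grip_force: 0.0
```

```bash
cat > cap.py <<'E'
from geo import *
import cv2,sys
p=np.load('p.npy');R=Rtool(p)
o=ctrl.get_obs();print(o['time_s'],o['ee_pos'],o['qpos'].round(2),o['force'])
im=ctrl.camera('wrist')
A=np.array([-.5,0,.866]);rm=np.array([0,0,.1035])
for h in(-.007,-.003): print('pred',h,pw(T(p,rm+A*h),o))
for q in('cap_top','rim_mid','flap_tongue','flap_hinge'): print(q,[(np.round(d['at'],1),d['confidence']) for d in ctrl.place_of(q,'wrist')[:2]])
for d in ctrl.masks_of('cap_top','wrist')[:1]:
    m=d['pixels'];ys,xs=np.nonzero(m);print('mask',d['confidence'],xs.min(),xs.max(),ys.min(),ys.max(),xs.mean(),ys.mean())
for n in('side','top'):
    im2=ctrl.camera(n)
    for q in('cap_top','flap_tongue','flap_hinge','carton'): print(n,q,[(np.round(d['at'],1),d['confidence']) for d in ctrl.place_of(q,n)[:1]])
    print(n,'pred cap',proj(n,T(p,rm-A*.004)),'hinge',proj(n,T(p,PTS['flap_hinge'])),'tongue',proj(n,T(p,tong(2.05))))
cv2.imwrite('pics/%s.png'%sys.argv[1],im[:,:,::-1])
E
python3 cap.py w3
```

```text
9.4333 [ 0.48493319 -0.02610499  0.20939764] [-0.08 -0.12  2.06 -0.13  0.69 -1.32] [ 0.64191745 -0.9269024   0.84234282]
pred -0.007 [255.1 182.5]
pred -0.003 [255.1 183.5]
cap_top [(array([255.1, 184.4]), 0.66)]
rim_mid [(array([258.8, 185.2]), 0.57)]
flap_tongue []
flap_hinge [(array([256.6, 251.9]), 0.63)]
mask 0.58 234 280 157 205 257.0360970107163 180.72024816694866
side cap_top []
side flap_tongue [(array([279.7, 119.9]), 0.62)]
side flap_hinge [(array([282.3, 179.2]), 0.58)]
side carton [(array([251.7, 211.6]), 0.88)]
side pred cap [256.36160986 185.5510586 ] hinge [281.04241892 180.74798482] tongue [283.47415488 123.09128897]
top cap_top [(array([261.8, 202.8]), 0.53)]
top flap_tongue [(array([266.3, 168.6]), 0.7)]
top flap_hinge [(array([371.6, 249.4]), 0.67)]
top carton [(array([260.9, 212.3]), 0.68)]
top pred cap [262.60886687 203.48041243] hinge [268.08915136 179.47734444] tongue [268.01651945 162.9210259 ]
```

View pics/w3.png

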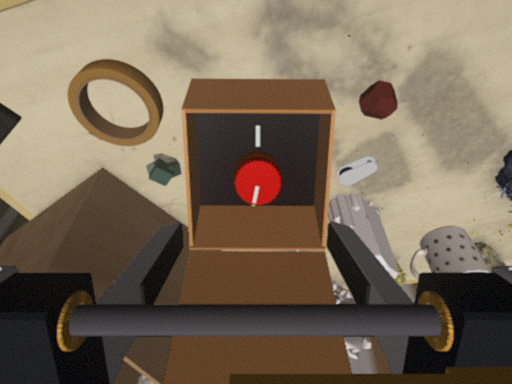

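The flap stands open and the cap is visible at (258,183), against a prediction of (255,183), so I need about +2.8 mm in tool y. The foam stripe points up and the cap stripe points down and slightly left, so the cap is about 170° unscrewed. I'll descend along the jar axis, turned back 18° first.

```bash
python3 - <<'E'
from geo import *
p=np.load('p.npy');R=Rtool(p)
go(T(p,np.array([0,.0027,.1035]))+R[:,2]*.029,R)
E
```

```text
[0.01, 0.1, 4.97] [0.0, 0.0, -0.0]
```

Emit:
step_arm([
  [[0,0.05,0.6,0,0,-1],[0,0.1,1.3,0,0,-2],[0,0.1,2.2,0,0,-3],[0,0.1,3,0,0,-3],[0,0.1,3.7,0,0,-3],[0,0.1,4.4,0,0,-3],[0,0.1,4.97,0,0,-3],[0,0.1,4.97,0,0,-3]],
], grip=0.85)

```text
time_s: 10.9
ee_pos: [0.5564, -0.0419, 0.0755]
eef_rot: [-2.966, 0.492, -3.035]
force: [-0.0, 0.8, -0.1]
grip_width: 0.0799
grip_force: 0.0
```

Emit:
step_arm([
  [[0,0,0,0,0,0],[0,0,0,0,0,0],[0,0,0,0,0,0],[0,0,0,0,0,0],[0,0,0,0,0,0],[0,0,0,0,0,0],[0,0,0,0,0,0],[0,0,0,0,0,0]],
], grip=0, squeeze=50)

```text
time_s: 11.57
ee_pos: [0.5569, -0.0411, 0.0791]
eef_rot: [-2.965, 0.497, -3.034]
force: [-2.8, 6.1, 4.5]
grip_width: 0.0483
grip_force: 50.0
```

```bash
python3 - <<'E'
from geo import *
p=np.load('p.npy');R=Rtool(p,np.radians(-18))
go(T(p,np.array([0,.0027,.1035]))+R[:,2]*.029,R)
o=ctrl.get_obs();print(o['time_s'],o['force'],o['moment'],o['grip_width'],o['grip_force'],o['qpos'])
E
```

```text
[0.03, -0.02, 0.02] [0.0, 0.02, -0.0]
11.5667 [-2.797777    6.14477218  4.46187548] [0.94504034 0.35103078 0.54707987] 0.04827124007716101 50.002241581357794 [-0.10406399  0.25459133  2.01263509 -0.20715596  0.36088335 -1.56280407]
```

Emit:
step_arm([
  [[0,0,0,0,0,1],[0,0,0.01,0,0,2],[0,0,0.01,0,0,3],[0,0,0.01,0,0,4],[0,0,0.02,0,0,5],[0,0,0.02,0,0,6],[0,0,0.03,0,0,7],[0,0,0.03,0,0,8]],
], squeeze=60)

```text
time_s: 12.23
ee_pos: [0.5569, -0.0423, 0.0783]
eef_rot: [2.858, 0.447, 2.297]
force: [-9.1, -5.5, 6.8]
grip_width: 0.0479
grip_force: 60.0
```

```bash
cat > st.py <<'E'
from geo import *
o=ctrl.get_obs();R0=Ro.from_euler('xyz',o['eef_rot']).as_matrix()
p=np.load('p.npy');q=Ro.from_matrix(Rtool(p).T@R0).as_rotvec(degrees=True)
print(o['time_s'],'spin',q.round(1),'tool F',(R0.T@o['force']).round(1),'tool M',(R0.T@o['moment']).round(2),o['grip_width'],o['grip_force'],o['qpos'].round(2))
E
python3 st.py
```

```text
12.2333 spin [ 0.  -0.  30.3] tool F [-1.2 -8.1 -9.6] tool M [ 1.76 -0.29 -0.43] 0.04793261937521399 60.00008946295566 [-0.11  0.26  2.01 -0.21  0.36 -0.72]
```

Emit:
step_arm([
  [[0,0,0,0,0,1],[0,0,0.01,0,0,2],[0,0,0.01,0,0,3],[0,0,0.01,0,0,4],[0,0,0.02,0,0,5],[0,0,0.02,0,0,6],[0,0,0.03,0,0,7],[0,0,0.03,0,0,8]],
])

```text
time_s: 12.9
ee_pos: [0.5563, -0.0428, 0.0769]
eef_rot: [2.629, 0.103, 1.496]
force: [-17.3, -8.3, 10.1]
grip_width: 0.0478
grip_force: 60.0
```

Emit:
step_arm([
  [[0,0,0,0,0,1],[0,0,0.01,0,0,2],[0,0,0.01,0,0,3],[0,0,0.01,0,0,4],[0,0,0.02,0,0,5],[0,0,0.02,0,0,6],[0,0,0.03,0,0,7],[0,0,0.03,0,0,8]],
])

```text
time_s: 13.57
ee_pos: [0.5558, -0.0425, 0.0755]
eef_rot: [2.709, -0.297, 0.751]
force: [-23.3, -2.5, 12.6]
grip_width: 0.0483
grip_force: 60.0
```

```bash
python3 st.py
```

```text
13.5667 spin [  0.3   0.  126.3] tool F [-14.2  -5.4 -21.8] tool M [ 1.1 -3.  -0.4] 0.048344766910681194 60.00537165304728 [-0.11  0.26  2.01 -0.21  0.36  0.96]
```

Emit:
step_arm([
  [[0,0,0,0,0,1],[0,0,0,0,0,2],[0,0,0,0,0,3],[0,0,0,0,0,3.5]],
])

```text
time_s: 13.9
ee_pos: [0.5557, -0.0421, 0.0751]
eef_rot: [2.842, -0.43, 0.384]
force: [-21.2, -0.1, 8.7]
grip_width: 0.0478
grip_force: 60.0
```

```bash
python3 st.py
```

```text
13.9 spin [  0.4   0.  147.3] tool F [-14.3  -2.7 -17.7] tool M [ 0.51 -2.93 -0.33] 0.047837657644077436 60.007109746284186 [-0.11  0.26  2.01 -0.21  0.36  1.32]
```

Emit:
step_arm([
  [[0,0,0,0,0,0.5],[0,0,0,0,0,1],[0,0,0,0,0,1.5]],
])

```text
time_s: 14.15
ee_pos: [0.5559, -0.0419, 0.0752]
eef_rot: [2.912, -0.47, 0.222]
force: [-12.7, 4.5, 9.0]
grip_width: 0.0482
grip_force: 60.0
```

```bash
python3 st.py
```

```text
14.15 spin [  0.3  -0.  156. ] tool F [ -6.1  -4.  -14.5] tool M [ 0.69 -1.28 -1.49] 0.04823412375239426 60.03721466870047 [-0.11  0.26  2.01 -0.21  0.36  1.48]
```

The moment jumped to 1.5 N m at about 174° of turn, which matches the expected stop. I'll release, back off and look.

Emit:
step_arm([
  [[0,0,0,0,0,0.3],[0,0,0,0,0,0.3],[0,0,0,0,0,0]],
])

```text
time_s: 14.4
ee_pos: [0.5566, -0.0417, 0.0756]
eef_rot: [2.911, -0.472, 0.224]
force: [-13.6, 2.3, 6.5]
grip_width: 0.0479
grip_force: 60.0
```

Emit:
step_arm([
  [[0,0,0,0,0,0],[0,0,0,0,0,0],[0,0,0,0,0,0],[0,0,0,0,0,0]],
], grip=0.85)

```text
time_s: 14.73
ee_pos: [0.5582, -0.0421, 0.0763]
eef_rot: [2.911, -0.476, 0.223]
force: [0.2, -0.0, 0.3]
grip_width: 0.0708
grip_force: 0.0
```

Emit:
step_arm([
  [[0,0,-0.7,0,0,0],[0,0,-1.5,0,0,0],[0,0,-2.3,0,0,0],[0,0,-3.2,0,0,0],[0,0,-4,0,0,0],[0,0,-5,0,0,0],[0,0,-5,0,0,0],[0,0,-5,0,0,0]],
])

```text
time_s: 15.4
ee_pos: [0.4857, -0.0233, 0.2073]
eef_rot: [2.91, -0.478, 0.223]
force: [-0.8, 0.5, -0.9]
grip_width: 0.0803
grip_force: 0.0
```

```bash
python3 st.py; python3 cap.py w4
```

```text
15.4 spin [ -0.3   0.  156. ] tool F [-1.  -0.7  0.4] tool M [ 0.08 -0.33  0.04] 0.08026070068209866 0.0 [-0.07 -0.12  2.06 -0.14  0.68  1.42]
15.4 [ 0.48567548 -0.02332207  0.20732111] [-0.07 -0.12  2.06 -0.14  0.68  1.42] [-0.7957061   0.46382088 -0.9270613 ]
pred -0.007 [256.3 188.2]
pred -0.003 [256.3 189.2]
cap_top [(array([253. , 188.9]), 0.66)]
rim_mid [(array([253.2, 191.3]), 0.76)]
flap_tongue []
flap_hinge []
mask 0.96 231 276 162 209 253.5128055878929 186.08207217694994
side cap_top [(array([257.5, 184.6]), 0.75)]
side flap_tongue [(array([279.6, 123.4]), 0.61)]
side flap_hinge [(array([282.6, 179.8]), 0.73)]
side carton [(array([252.9, 211.4]), 0.83)]
side pred cap [256.36160986 185.5510586 ] hinge [281.04241892 180.74798482] tongue [283.47415488 123.09128897]
top cap_top [(array([261.2, 200.6]), 0.63)]
top flap_tongue [(array([265.7, 166. ]), 0.69)]
top flap_hinge [(array([267.1, 179.7]), 0.83)]
top carton [(array([258.5, 210. ]), 0.91)]
top pred cap [262.60886687 203.48041243] hinge [268.08915136 179.47734444] tongue [268.01651945 162.9210259 ]
```

View pics/w4.png

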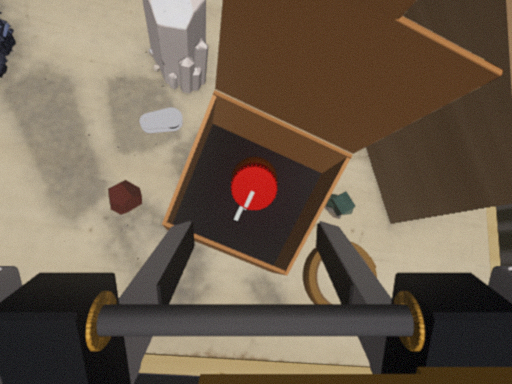

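The stripes appear lined up: cap stripe (252,193)→(246,208), foam stripe (243,207)→(236,220). I'll check the angle numerically.

```bash
cat > ang.py <<'E'
from geo import *
import cv2
p=np.load('p.npy');o=ctrl.get_obs();R0=Ro.from_euler('xyz',o['eef_rot']).as_matrix()
im=ctrl.camera('wrist');m=ctrl.camera_model('wrist');H=np.asarray(m['tool_from_camera'])
w=(im.min(2)>140).astype(np.uint8);w[:150]=0;w[230:]=0;w[:,:200]=0;w[:,300:]=0
ys,xs=np.nonzero(w);print(len(xs))
mask=ctrl.masks_of('cap_top','wrist')[0]['pixels']
ys2,xs2=np.nonzero(mask);c=np.array([xs2.mean(),ys2.mean()])
Rr=Rtool(p)
def rim(u,v,h):  # pixel -> (tool-style x,y) in rim frame at height h along axis
    d=R0@H[:3,:3]@np.linalg.solve(m['intrinsics'],[u,v,1.]);c0=o['ee_pos']+R0@H[:3,3]
    q=Rr.T@(c0-T(p,np.array([0,0,.1035])));e=Rr.T@d
    X=q+e*((-h)-q[2])/e[2];return X[:2]*1000
disc=np.hypot(*(np.array([xs,ys])-c[:,None]))<24
for nm,sel,h in(('cap',disc,-.007),('foam',~disc,-.052)):
    P=np.array([rim(a,b,h) for a,b in zip(xs[sel],ys[sel])]);k=P-P.mean(0);d=np.linalg.svd(k)[2][0]
    print(nm,len(P),P.mean(0),'dir deg',np.degrees(np.arctan2(d[1],d[0]))%180)
ctr=rim(*c,-.007);print('cap mask centre',ctr)
E
python3 ang.py
```

```text
121
cap 62 [14.25760818  2.66601872] dir deg 0.5318780519500312
foam 59 [49.1600443   2.71598664] dir deg 2.358690328770352
cap mask centre [-1.04196761  3.40659225]
```

```bash
python3 -c "
from station import ctrl
print(ctrl.hand_in())"
```

```text
the job is handed in; nothing more can be done
None
```

The flap stands open at about 2.05 rad and the cap is screwed down to its stop, with its stripe within about 2° of the foam's. The gripper is clear of everything, and I handed the job in at about 16 s; the verdict was not shown.

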